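Lay out stripped bicycle parts on their silhouettes

ROBOT

A 6-joint arm with a two-finger parallel gripper is mounted at the origin on the work surface. World frame = base frame: x ahead of the robot, y to its left, z up, the work surface at z = 0. Lengths are in m, angles in rad, forces in N, time in s.
With the tool pointing down it reaches from about 0.375 to 0.925 m from the base axis. Payload 5.7 kg.
Tool frame: the origin (TCP) lies midway between the tips of the shut fingers; the grasp point (between the pads) lies 19 mm behind it; z points along the fingers, y is the line along which they close (so a half turn about z gives the same grasp; the last joint's range is limited). The gripper opens to 88 mm and grips with 3 to 60 N. Pads are 20 mm wide; open, the fingers measure 115 mm over their backs; the gripper's body (75 mm by 178 mm) begins 61 mm behind the grasp point.
Start: joints at [-1.381, 0.359, 1.51, -0, 1.272, -0.115], TCP at [0.18, -0.572, 0.223] pointing down, gripper open.
Joint ranges: [-2.97, 2.97], [-1.01, 2.36], [0.21, 2.38], [-0.96, 4.11], [0.2, 2.71], [-2.98, 2.98]. Speed limits (rad/s): [2.39, 2.39, 3.14, 3.14, 3.14, 3.14].

INTERFACE

Orientations are given as a unit quaternion [x, y, z, w].
In Python, from bench import move_ptp, servo_line, goto_joints, move_gripper, sleep, inverse_kinematics, capture, PlanningError, close_job, spot_in, silhouettes, current_clock, current_joint_pos, current_qvel, current_joint_torque, current_position, current_orientation, current_force, current_torque, current_finger_gap, current_grip_force gives the robot as it stands. Calls block until the motion is done:
- move_ptp(position, orientation): joint-space move of the TCP to a pose.
- servo_line(position, orientation=None, rate=0.15, contact_N=None): straight line of the TCP; orientation=None keeps the orientation; rate is the mean speed in m/s. With contact_N (N) it stops when the force on the tool has changed by that much, and returns True; else False.
- goto_joints(angles): joint-space move.
- move_gripper(opening): finger opening in m; the grip force is fixed at half the most; returns when the fingers have stopped.
- sleep(seconds).
- inverse_kinematics(position, orientation): joint angles nearest the present ones, or None.
- capture(name): name is "scene" or "top" or "wrist"; returns a dict with "image" (384x512x3 uint8, blue, green, red), "range_z" (384x512 float32, m along the optical axis (not along the pixel's ray), 0 where there is no reading), "intrinsics" (3x3 intrinsics, pixels), "R" (3x3) and "t" (3): a world point X has camera coordinates R X + t. Camera axes: x right, y down, z forward; pixel columns grow to the right and rows downward; lengths in m; the calibration is good to about 2 mm. A picture is of the moment at which its call begins.
A pose or a line that the arm cannot do raises PlanningError and nothing moves.
- close_job(): hands the job in; it is judged then, once.
Trained networks look in the newest picture that a camera, given by its name, has taken for a name from the list of things; names that differ only in an ending like _2 or _b are one class to them, and where a whole thing is asked for, a point or a joint stands for the part that bears it (a point fixed in the world has none). Each returns a list of dicts, best first, with "conf" (0 to 1); they miss things now and then, are a little off and sometimes report something else, mostly with a low value. They report only what shows in the picture. A call takes as long as a camera call. They do not tell look-alikes from the thing itself.
- spot_in(camera, query): "xy" ([column, row] in pixels, amid what is visible of it).
- silhouettes(camera, query): "region" (384x512 bool, what is visible of it) and "xy" ([column, row] in pixels, amid what is visible of it).
Readings, each from a call of its own:
- current_clock(): time.
- current_joint_pos(): joint angles.
- current_qvel(): joint speeds.
- current_joint_torque(): joint torques, N m.
- current_position(): TCP position.
- current_orientation(): TCP orientation.
- current_force(): force on the tool from outside, world axes, zero at the start.
- current_torque(): the same for the moment, N m.
- current_finger_gap(): finger opening in m.
- current_grip_force(): force on a finger pad.
Only numpy, scipy, OpenCV 4.12 (cv2) and the standard library are available. Lean on these libraries where they do the work, as an engineer would, in place of code of your own. Each camera call takes 0.05 s, during which the arm holds its last target. There are 200 camera calls.

TASK

Lay each of the four stripped bicycle parts (sprocket cassette, freehub body, pedal, handlebar stem) flat on the rubber pad that bears its white silhouette, so that it covers the silhouette and, for the pedal and the stem, points the same way. Keep each part the same way up as you found it, and leave the grease tin and the glass jar that stand among them where they are.

Things in the scene. Friction and masses are not known exactly. Their poses are not given: they have to be found in the camera images.
- cassette: Sprocket cassette, grey steel, flat, small end up, 38 mm high, round about z. Toothed discs of 82, 71 and 60 mm diameter, 5 mm thick each, make up the lowest 15 mm; from 15 to 38 mm height it is a straight toothed drum 50 mm in diameter, by which it is gripped (fingertips no lower than 16 mm). Origin: centre of the underside. About 0.22 kg.
- freehub: Freehub body, a splined metal cylinder standing upright: foot flange 44 mm in diameter and 8 mm high, above it a barrel 34 mm in diameter up to 40 mm height. Round about z. Origin: centre of the underside. About 0.15 kg.
- pedal: Bicycle pedal, black plastic cage lying flat, 56 mm wide (along its x), 70 mm long (along its y), 26 mm high, with parallel sides to grip across x and small orange reflectors; a steel axle, 14 mm thick, sticks out 32 mm beyond the cage along +y. Origin: under the centre of the cage (z = 0 on its underside). About 0.2 kg.
- stem: Handlebar stem, aluminium, 114 mm long (y), 40 mm high. At y = -23 mm an upright round clamp, 40 mm diameter, dark 29 mm hole on top; at y = +51 mm a level bar clamp, a cylinder 40 mm in diameter, 44 mm wide (x). Shank 34 mm wide (x), 5 to 35 mm high, free to grip from y = -3 to +31 mm, best at +14. Origin: on the underside, 14 mm to -y of the stem's middle. About 0.19 kg.
- pad_cassette: Fixed dark rubber pad, 96 (x) x 116 (y) x 4 mm; origin under its centre, top 4 mm above it. On it in white, full size: a large toothed disc of 82 mm diameter with a dark 25 mm centre, centred on the pad: the cassette's place (any yaw).
- pad_freehub: Fixed dark rubber pad, 96 (x) x 116 (y) x 4 mm; origin under its centre, top 4 mm above it. On it in white, full size: a plain disc of 44 mm diameter with a dark 20 mm centre, centred on the pad: the freehub's place (any yaw).
- pad_pedal: Fixed dark rubber pad, 96 (x) x 116 (y) x 4 mm; origin under its centre, top 4 mm above it. On it in white, full size: the pedal from above: a 56 x 70 mm rectangle with two dark slots, centred at y = -16 mm, and a 14 x 32 mm axle strip on its +y side. The pedal belongs with its origin over the pad's x = 0, y = -16 mm and its +y along the pad's +y.
- pad_stem: Fixed dark rubber pad, 96 (x) x 116 (y) x 4 mm; origin under its centre, top 4 mm above it. On it in white, full size: the stem from above: a 40 mm disc with a dark 29 mm hole at y = -37 mm (round clamp), a shank, a 44 x 40 mm rectangle at y = +37 mm (bar clamp). The stem belongs with its origin over the pad's x = 0, y = -14 mm and its +y along the pad's +y.
- tin: Bystander: a round green grease tin with a steel lid, 58 mm in diameter, 34 mm high, about 0.16 kg; origin: centre of the underside. Not to be moved.
- jar: Bystander: a small glass jar with a steel cap, 48 mm in diameter, 50 mm high, about 0.15 kg; origin: centre of the underside. Not to be moved.
Not all that is in view belongs to the job. Leave any pink or turquoise look-alike of the pedal alone.

How it is judged:
At the end, for the whole second after the job is handed in: Each part rests on its own pad, right way up within 0.1 rad. Cassette and freehub: within 12 mm of the pad's centre. Pedal and stem: within 12 mm of the silhouette along the pad's x and y, within 0.22 rad of its direction, not reversed (horizontal distance between cassette and pad_cassette below 0.012 m and z of cassette in the frame of pad_cassette between 0.002 and 0.007 m and angle between each of cassette, freehub, pedal, stem's own z axis and vertical below 0.1 rad and linear speed of each of cassette, freehub, pedal, stem below 0.02 m/s and angular speed of each of cassette, freehub, pedal, stem below 0.2 rad/s and horizontal distance between freehub and pad_freehub below 0.012 m and z of freehub in the frame of pad_freehub between 0.002 and 0.007 m and x of pedal in the frame of pad_pedal between -0.012 and 0.012 m and y of pedal in the frame of pad_pedal between -0.028 and -0.004 m and y of pad_pedal in the frame of pedal above 0 m and angle between the y axis of pedal and the y axis of pad_pedal, either way round below 0.22 rad and z of pedal in the frame of pad_pedal between 0.002 and 0.007 m and x of stem in the frame of pad_stem between -0.012 and 0.012 m and y of stem in the frame of pad_stem between -0.026 and -0.002 m and y of pad_stem in the frame of stem above 0 m and angle between the y axis of stem and the y axis of pad_stem, either way round below 0.22 rad and z of stem in the frame of pad_stem between 0.002 and 0.007 m); the robot touches nothing.
It fails at once if the grease tin is shifted more than 30 mm or tipped over (distance of tin from where it was at the start of the episode above 0.03 m or angle between tin's own z axis and vertical above 0.5 rad).
It fails at once if the glass jar is shifted more than 30 mm or tipped over (distance of jar from where it was at the start of the episode above 0.03 m or angle between jar's own z axis and vertical above 0.5 rad).
It also fails if it takes over 109 s, if anything falls off the work surface, if the arm or the gripper's body presses on something with over 40 N, if the wrist force passes 120 N, or if a joint passes its speed limit or range.

## Working session

There is one attempt and no reset: what is moved stays moved. The work goes in short steps, each a Python script; the robot and the scene stay as the last script left them, time stands still between calls to the robot, and variables do not carry over. Pictures are saved under pics/ and viewed, at most 14 in all, crops included, and the job is handed in when it is done.

```bash
ls; mkdir -p pics
python3 - <<'E'
from bench import *
import cv2,numpy as np
ims=[]
for c in ["scene","top"]:
    d=capture(c); np.savez(f"{c}.npz",**d)
    im=d["image"].copy(); 
    print(c,d["intrinsics"].tolist(),d["R"].round(3).tolist(),d["t"].round(3).tolist())
    for q in ["cassette","freehub","pedal","stem","pad_cassette","pad_freehub","pad_pedal","pad_stem","tin","jar"]:
        r=silhouettes(c,q)
        for k in r[:3]:
            x,y=k["xy"]; 
            z=np.median(d["range_z"][k["region"]]) if k["region"].any() else 0
            P=d["R"].T@(z*np.linalg.inv(d["intrinsics"])@[x,y,1]-d["t"])
            print(q,round(k["conf"],2),np.round(k["xy"]),k["region"].sum(),P.round(3))
    cv2.imwrite(f"pics/{c}1.png",cv2.resize(im,(800,600)))
print(current_clock(),current_orientation())
E
```

```text
pics
scene [[384.4287420960453, 0.0, 262.17619970819226], [0.0, 384.4287420960453, 192.372283014113], [0.0, 0.0, 1.0]] [[0.122, 0.993, 0.004], [0.684, -0.081, -0.725], [-0.719, 0.091, -0.689]] [-0.151, -0.321, 1.624]
cassette 0.65 [335. 208.] 404 [0.594 0.311 0.017]
freehub 0.57 [184. 188.] 156 [ 0.457 -0.162  0.027]
pedal 0.8 [333. 144.] 290 [0.267 0.39  0.02 ]
pedal 0.77 [296. 147.] 281 [0.273 0.245 0.022]
pedal 0.7 [346. 248.] 542 [0.755 0.301 0.014]
stem 0.86 [240. 225.] 578 [0.64  0.006 0.028]
stem 0.28 [137. 190.] 775 [ 0.43  -0.321  0.011]
pad_cassette 0.72 [136. 189.] 702 [ 0.428 -0.323  0.011]
pad_freehub 0.85 [324. 174.] 622 [0.418 0.32  0.004]
pad_freehub 0.66 [137. 189.] 685 [ 0.427 -0.321  0.012]
pad_pedal 0.65 [233. 183.] 635 [ 0.436 -0.     0.011]
pad_stem 0.58 [121. 231.] 940 [ 0.603 -0.351  0.003]
jar 0.72 [186. 227.] 294 [ 0.641 -0.15   0.04 ]
top [[361.6337036774756, 0.0, 256.60960152532186], [0.0, 361.6337036774756, 191.65234367078355], [0.0, 0.0, 1.0]] [[-0.006, -1.0, 0.019], [-0.987, 0.003, -0.164], [0.164, -0.019, -0.986]] [0.075, 0.521, 0.907]
cassette 0.79 [161. 175.] 701 [0.572 0.331 0.014]
freehub 0.8 [346. 218.] 216 [ 0.45  -0.161  0.038]
pedal 0.96 [192. 292.] 530 [0.266 0.239 0.023]
pedal 0.95 [134. 290.] 797 [0.271 0.385 0.023]
pedal 0.76 [170. 118.] 599 [0.732 0.311 0.02 ]
stem 0.6 [280. 150.] 677 [0.636 0.008 0.037]
pad_cassette 0.58 [403. 229.] 1537 [ 0.423 -0.324  0.003]
pad_freehub 0.6 [162. 233.] 1655 [0.417 0.325 0.004]
pad_freehub 0.6 [223. 155.] 398 [0.622 0.162 0.031]
pad_pedal 0.76 [279. 222.] 1519 [0.443 0.013 0.005]
pad_stem 0.55 [407. 168.] 1397 [ 0.594 -0.347  0.004]
tin 0.92 [220. 154.] 385 [0.625 0.169 0.032]
jar 0.6 [340. 152.] 312 [ 0.628 -0.15   0.046]
1.1 [ 9.88411817e-01  1.51796171e-01  3.14032350e-06 -5.58844195e-05]
```

Run:
```python
import cv2,numpy as np
d=np.load("top.npz"); im=d["image"][90:320,100:450]
cv2.imwrite("pics/topc.png",cv2.resize(im,None,fx=2.28,fy=2.28,interpolation=cv2.INTER_CUBIC))
```

```text
(no output)
```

View pics/topc.png

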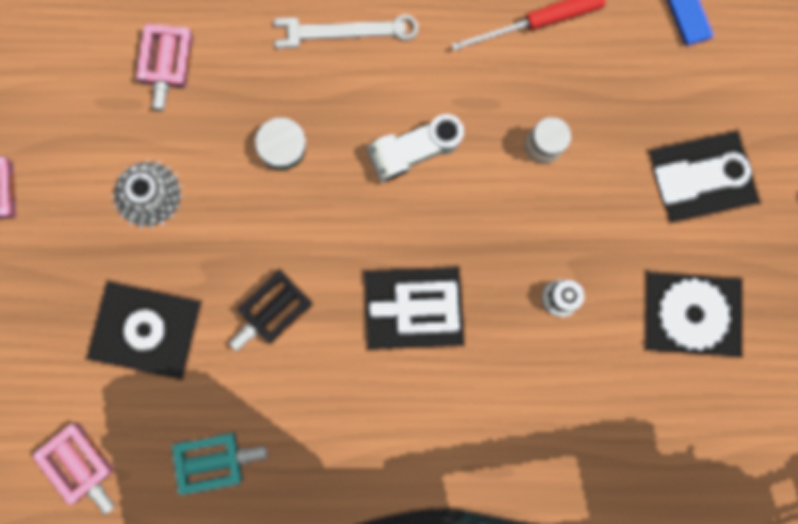

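View pics/scene1.png

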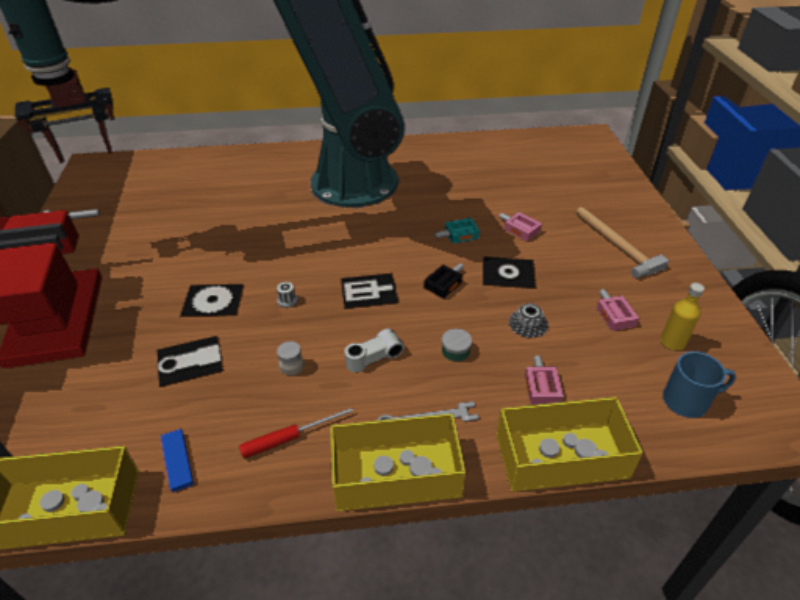

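The top crop (scaled 2.28, offset 100,90) shows the real black pedal at (272,307), with its axle pointing to lower left. The cassette is at (147,193), freehub (565,297), and the stem's hole is at (446,131) with its bar clamp at (388,160). Pads: freehub (144,329), pedal (412,307) with axle left, stem (703,176) with hole right, cassette (695,314). The tin is at (280,142) and the jar at (551,137). The pink and turquoise pedals are decoys.

```bash
cat > h.py <<'E'
import numpy as np, cv2
from bench import *
from scipy.spatial.transform import Rotation as Ro
Z0=dict(cassette=.038,freehub=.04,pedal=.026,stem=.04)
def cloud(d):
    v,u=np.mgrid[:384,:512]; z=d["range_z"]
    p=np.stack([u,v,np.ones_like(u)],-1)@np.linalg.inv(d["intrinsics"]).T*z[...,None]
    return (p-d["t"])@d["R"], z>0
def part(d,c,name,r=.085):
    """pose (x,y,yaw of +y axis up to sign, ztop, n) of what stands at c"""
    X,ok=cloud(d); m=ok&(np.hypot(X[...,0]-c[0],X[...,1]-c[1])<r)&(X[...,2]>.010)&(X[...,2]<.08)
    n,l,st,ce=cv2.connectedComponentsWithStats(m.astype(np.uint8))
    best=min([i for i in range(1,n) if st[i,4]>60],key=lambda i:np.linalg.norm(X[l==i][:,:2].mean(0)-c[:2]))
    P=X[l==best]; zt=np.percentile(P[:,2],95)
    if name in("cassette","freehub"):
        P2=P[P[:,2]>zt-.006]; (x,y),rr=cv2.minEnclosingCircle((P2[:,:2]*1000).astype(np.float32))
        return x/1000,y/1000,rr/1000,zt,len(P2)
    (x,y),(w,h),a=cv2.minAreaRect((P[P[:,2]>.014][:,:2]*1000).astype(np.float32))
    if w>h: w,h,a=h,w,a-90
    a=np.radians(a)+np.pi/2   # direction of long side in world
    return x/1000,y/1000,a,zt,(round(w),round(h))
def pad(d,c,r=.085):
    X,ok=cloud(d); hsv=cv2.cvtColor(d["image"],cv2.COLOR_BGR2HSV); g=d["image"].max(2)
    near=ok&(np.hypot(X[...,0]-c[0],X[...,1]-c[1])<r)&(abs(X[...,2]-.004)<.012)
    m=(near&((hsv[...,1]<70)|(g<60))).astype(np.uint8)
    n,l,st,ce=cv2.connectedComponentsWithStats(m); i=1+np.argmax(st[1:,4]); P=X[l==i]
    (x,y),(w,h),a=cv2.minAreaRect((P[:,:2]*1000).astype(np.float32))
    if w>h: w,h,a=h,w,a-90
    W=X[(l==i)&(g>130)]
    wr=cv2.minAreaRect((W[:,:2]*1000).astype(np.float32))
    return x/1000,y/1000,np.radians(a)+np.pi/2,np.median(P[:,2]),(round(w),round(h)),W[:,:2].mean(0).round(4),np.round(wr[0],1),np.round(wr[1],1)
def q(yaw,):  # tool down, tool y at world angle yaw
    c,s=np.cos(yaw),np.sin(yaw)
    return Ro.from_matrix(np.array([[s,c,0],[-c,s,0],[0,0,-1]])).as_quat()
E
python3 - <<'E'
from h import *
np.set_printoptions(suppress=True,precision=4)
px=lambda u,v:(100+u/2.28,90+v/2.28)
t=np.load("top.npz"); X,ok=cloud(t)
rough={k:X[int(px(*p)[1]),int(px(*p)[0])] for k,p in dict(cassette=(147,193),freehub=(565,297),pedal=(272,307),stem=(415,146),tin=(280,142),jar=(551,137),pad_cassette=(695,314),pad_freehub=(144,329),pad_pedal=(412,307),pad_stem=(703,176)).items()}
for c in "top","scene":
    d=np.load(c+".npz")
    for k,p in rough.items():
        try: print(c,k,*(pad(d,p) if "pad" in k else part(d,p,k)))
        except Exception as e: print(c,k,p,"ERR",e)
E
```

```text
top cassette 0.5760170288085937 0.3254729309082031 0.025595943450927736 0.03973485859751574 245
top freehub 0.44782574462890623 -0.16710418701171875 0.017241159439086915 0.042136944616198685 135
top pedal 0.4278122863769531 0.1807953643798828 2.3458729433345518 0.027872071611858135 (56, 101)
top stem 0.6295587768554688 0.0022633895874023435 1.9943162716576486 0.04171161306433428 (45, 114)
top tin 0.6316702880859375 0.16406304931640625 2.4035395688405283 0.036242626765274615 (56, 56)
top jar 0.6329077758789062 -0.1531540222167969 3.118523286963091 0.05238270311577247 (43, 43)
top pad_cassette 0.42833465576171875 -0.32698458862304686 1.4976793722248256 0.003976076958694571 (90, 112) [ 0.4283 -0.3274] [ 428.8 -327.4] [82.4 82.6]
top pad_freehub 0.4126486511230469 0.3230059814453125 1.3544665530252695 0.0034835287556939103 (89, 112) [0.4131 0.3233] [412.6 324. ] [46.3 45.3]
top pad_pedal 0.4371186828613281 0.006477893829345703 1.604922526572795 0.0038271524687848732 (89, 112) [ 0.4378 -0.0023] [438.6   6. ] [ 59.7 104.8]
top pad_stem 0.5966324462890625 -0.3531948547363281 1.7869251650602
[... 582 characters left out ...]
e jar 0.6389583740234375 -0.15226443481445312 3.111082548035464 0.05167275267451136 (44, 45)
scene pad_cassette 0.4296617126464844 -0.32602883911132813 1.4955098280427925 0.003803163637960058 (101, 116) [ 0.4296 -0.3273] [ 428.8 -326.6] [76.8 77.6]
scene pad_freehub 0.41245977783203125 0.324661865234375 1.3505325314630046 0.0037283427438822613 (105, 114) [0.4149 0.3248] [413.9 325.6] [38.7 42.7]
scene pad_pedal 0.439496826171875 0.007571617126464844 1.6245002559838082 0.00371823146054291 (100, 115) [ 0.4391 -0.0018] [440.8   6.5] [99.2 57.8]
scene pad_stem 0.5981715087890624 -0.3509671325683594 1.798546051569163 0.0038867287634105777 (100, 116) [ 0.5943 -0.3407] [ 594.2 -352.2] [ 47.4 113.6]
```

Top and scene views agree to about 3 mm, and the heights match. I'll start with the freehub and refine the position from the wrist camera at hover.

```bash
cat >> h.py <<'E'
H=.17
# pick: bbox centre, tool yaw ; place likewise
PK=dict(freehub=(.4495,-.1666),cassette=(.5772,.326),pedal=(.4295,.1815),stem=(.6297,.0022))
DIR=dict(pedal=2.34,stem=1.97)
PL=dict(freehub=(.4130,.3240),cassette=(.4290,-.3268),pedal=(.4385,.0065),stem=(.5972,-.352))
PDIR=dict(pedal=1.612,stem=1.79)
TIP=dict(freehub=.012,cassette=.0185,pedal=.006,stem=.009)
def yaws(n,xy,pxy,d,pd):
    best=None
    for k in ([0,np.pi] if n in DIR else np.linspace(0,2*np.pi,9)[:-1]):
        a,b=(d-np.pi/2+k,pd-np.pi/2+k) if n in DIR else (k,k)
        js=[inverse_kinematics([*p,z],q(y)) for p,y in((xy,a),(pxy,b)) for z in (.01,H)]
        if any(j is None for j in js): continue
        c=max(abs(j[5]) for j in js)
        if best is None or c<best[0]: best=(c,a,b)
    return best
def look(xy,yaw,name,off=0.0):
    move_ptp([*xy,H],q(yaw)); d=capture("wrist"); np.savez(f"w_{name}.npz",**d); return d
E
python3 - <<'E'
from h import *
for n in PK: print(n,yaws(n,PK[n],PL[n],DIR.get(n,0),PDIR.get(n,0)))
n="freehub"; b=yaws(n,PK[n],PL[n],0,0)
d=look(PK[n],b[1],n); print(current_clock(),current_position())
cv2.imwrite("pics/w1.png",d["image"])
print(part(d,PK[n],n))
E
```

```text
Traceback (most recent call last):
  File "h.py", line 46, in yaws
    js=[inverse_kinematics([*p,z],q(y)) for p,y in((xy,a),(pxy,b)) for z in (.01,H)]
                                  ~^^^
  File "h.py", line 34, in q
    return Ro.from_matrix(np.array([[s,c,0],[-c,s,0],[0,0,-1]])).as_quat()
           ~~~~~~~~~~~~~~^^^^^^^^^^^^^^^^^^^^^^^^^^^^^^^^^^^^^^^
  File "scipy/spatial/transform/_rotation.pyx", line 1143, in scipy.spatial.transform._rotation.Rotation.from_matrix
ValueError: Non-positive determinant (left-handed or null coordinate frame) in rotation matrix 0: [[ 0.  1.  0.]
 [-1.  0.  0.]
 [ 0.  0. -1.]].
```

```bash
sed -i 's/\[\[s,c,0\],\[-c,s,0\]/[[-s,c,0],[c,s,0]/' h.py
python3 - <<'E'
from h import *
for n in PK: print(n,yaws(n,PK[n],PL[n],DIR.get(n,0),PDIR.get(n,0)))
n="freehub"; b=yaws(n,PK[n],PL[n],0,0)
d=look(PK[n],b[1],n); print(current_clock(),current_position())
cv2.imwrite("pics/w1.png",d["image"])
print(part(d,PK[n],n))
E
```

```text
freehub (np.float64(0.5335832638253253), np.float64(0.0), np.float64(0.0))
cassette (np.float64(0.7791019325595308), np.float64(0.0), np.float64(0.0))
pedal (np.float64(0.5176907742147634), 0.7692036732051033, 0.04120367320510354)
stem (np.float64(0.8513612618138731), 0.3992036732051034, 0.21920367320510348)
2.9333 [ 0.44968534 -0.16762696  0.17017035]
(0.4489979248046875, -0.1682104034423828, 0.017671619415283203, np.float64(0.041470377085622206), 687)
```

View pics/w1.png

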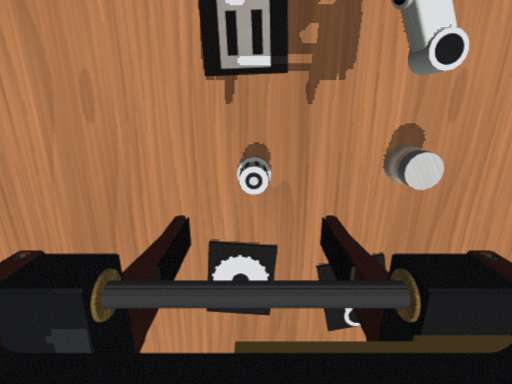

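The wrist picture shows the freehub at (254,178), centred between the fingers, and it agrees with the other views to 2 mm. I'll pick and place it now.

```bash
cat >> h.py <<'E'
def run(n,fresh=True):
    p=np.array(PK[n]); d0=DIR.get(n,0)
    b=yaws(n,p,PL[n],d0,PDIR.get(n,0))
    move_gripper(.088) if current_finger_gap()<.08 else None
    w=look(p,b[1],n); r=part(w,p,n); print(n,"wrist",r)
    d=d0
    if np.hypot(*(np.array(r[:2])-p))<.009:
        p=np.array(r[:2])
        if n in DIR:
            e=(r[2]-d0+np.pi/2)%np.pi-np.pi/2
            if abs(e)<.12: d=d0+e
    t=np.array(PL[n])
    if n=="pedal":   # grip at the cage, 16 mm behind the middle
        p=p-.016*np.array([np.cos(d),np.sin(d)]); t=t-.016*np.array([np.cos(PDIR[n]),np.sin(PDIR[n])])
    ya=b[1]+d-d0; yb=b[2]
    print("pick",p,ya,"place",t,yb)
    servo_line([*p,.065],q(ya),rate=.2)
    if servo_line([*p,TIP[n]],rate=.1,contact_N=12): print("CONTACT down",current_position()); 
    move_gripper(0.0); print("gap",current_finger_gap(),current_grip_force())
    servo_line([*p,H],rate=.2); print("gap up",current_finger_gap())
    if current_finger_gap()<.01: print("LOST"); return
    move_ptp([*t,H],q(yb)); 
    servo_line([*t,.045],rate=.2)
    c=servo_line([*t,TIP[n]+.0035],rate=.05,contact_N=6); print("down",c,current_position(),current_finger_gap())
    move_gripper(.088); servo_line([*t,H],rate=.25); print("t",current_clock())
E
python3 -c "
from h import *
run('freehub')"
```

```text
freehub wrist (0.4488790893554688, -0.16808956909179687, 0.017620349884033205, np.float64(0.04166551738277325), 683)
pick [ 0.44887909 -0.16808957] 0.0 place [0.413 0.324] 0.0
gap 0.033716255298701814 30.000151991844177
gap up 0.033670039375000634
down True [0.41252328 0.32374106 0.01559089] 0.03324649014024518
t 11.2917
```

```bash
python3 -c "
from h import *
run('cassette')"; python3 -c "
from h import *
run('stem')"
```

```text
cassette wrist (0.57727392578125, 0.3256215515136719, 0.02587221908569336, np.float64(0.03913459322549208), 1344)
pick [0.57727393 0.32562155] 0.0 place [ 0.429  -0.3268] 0.0
gap 0.049305328748406096 30.00048279762268
gap up 0.049323936194275324
down True [ 0.42898174 -0.32672753  0.02189885] 0.04938446234244191
t 20.0667
stem wrist (0.6295403442382812, 0.001876556396484375, np.float64(1.9700975179939817), np.float64(0.04097481972598227), (44, 112))
pick [0.62954034 0.00187656] 0.39930119119908514 place [ 0.5972 -0.352 ] 0.21920367320510348
gap 0.03358729317269498 29.99971568584442
gap up 0.03411840706044394
down True [ 0.5964841  -0.35159615  0.01282482] 0.033703809979417125
t 29.2417
```

```bash
python3 -c "
from h import *
run('pedal')
move_ptp([.18,-.52,.22],q(-.3))
ims=[]
for c in ('top','scene'):
    d=capture(c)
    for k in PK:
        try: print(c,k,part(d,PL[k],k)[:5],'goal',PL[k],PDIR.get(k))
        except Exception as e: print(c,k,e)
    for k,x in dict(tin=(.633,.164),jar=(.635,-.153)).items(): print(k,part(d,x,k)[:4])
    ims.append(d['image'][90:320,90:460] if c=='top' else d['image'][140:300,80:400])
cv2.imwrite('pics/after.png',cv2.resize(ims[0],None,fx=2.1,fy=2.1,interpolation=cv2.INTER_CUBIC))
cv2.imwrite('pics/after2.png',cv2.resize(ims[1],None,fx=2.4,fy=2.4,interpolation=cv2.INTER_CUBIC))
print(current_clock())"
```

```text
pedal wrist (0.4281127319335937, 0.18141120910644531, np.float64(2.345737987646312), np.float64(0.026803073326344896), (57, 101))
pick [0.43930752 0.16997982] 0.7749416608514155 place [ 0.43915907 -0.00948642] 0.04120367320510354
gap 0.055711221615690865 29.942296743392944
gap up 0.05585729134377575
down True [ 0.4385802  -0.00947284  0.00992993] 0.05597561043713582
t 37.975
top freehub (0.41275592041015624, 0.32399554443359374, 0.017175302505493165, np.float64(0.04658900269808566), 133) goal (0.413, 0.324) None
top cassette (0.4302193908691406, -0.32598193359375, 0.02601530838012695, np.float64(0.04387465962832201), 261) goal (0.429, -0.3268) None
top pedal (0.43863836669921874, 0.006189140319824218, np.float64(1.57294813806914), np.float64(0.0316700822421998), (55, 100)) goal (0.4385, 0.0065) 1.612
top stem (0.5960275268554688, -0.35090557861328125, np.float64(1.774728270097121), np.float64(0.04586837122166211), (44, 115)) goal (0.5972, -0.352) 1.79
tin (0.6318021850585938, 0.16432107543945312, np.float64(0.7818668783710304), np.float64(0.03644470007289257))
jar (0.6333544921875, -
[... 211 characters left out ...]
3, 0.324) None
scene cassette (0.43051235961914064, -0.32529904174804686, 0.026461227416992188, np.float64(0.04316270864334602), 118) goal (0.429, -0.3268) None
scene pedal (0.4411976318359375, 0.00738809585571289, np.float64(1.663194709137574), np.float64(0.03168287015653491), (60, 102)) goal (0.4385, 0.0065) 1.612
scene stem (0.5975267333984375, -0.3500499572753906, np.float64(1.777697628133532), np.float64(0.04520078344518985), (49, 113)) goal (0.5972, -0.352) 1.79
tin (0.6344576416015625, 0.164548095703125, np.float64(2.9816621069633737), np.float64(0.03614623524483765))
jar (0.6390311279296875, -0.15399775695800783, np.float64(1.238836359551773), np.float64(0.05106428433386611))
40.1417
```

View pics/after.png

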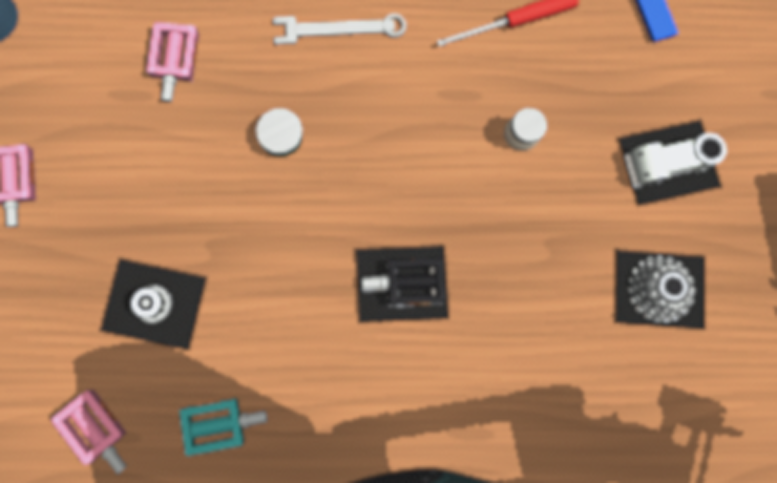

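View pics/after2.png

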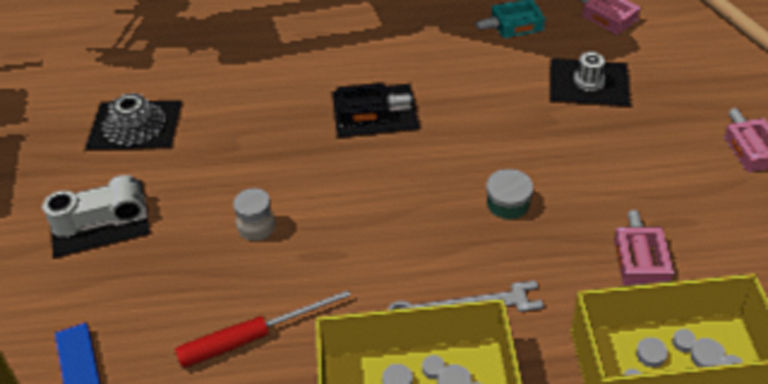

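Both views show the four parts seated on their pads with the silhouettes covered: freehub at (150,303), pedal (402,283) with its axle left, cassette (662,288) and stem (675,158) with its hole right, in top-crop pixels. The tin (279,131) and jar (527,128) have not moved. The part tops stand about 4 mm higher than before, and positions are within about 4 mm.

```bash
python3 -c "
from bench import *
print(close_job())"
```

```text
the job is handed in; nothing more can be done
None
```

I placed all four parts on their pads, within about 4 mm of target in the last camera check, with the tin and jar unmoved, and handed the job in at about 40 s; no verdict was returned.

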